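# Post a packet through the returns chute

## Task

Post the brown packet of key blanks through the yellow flap of the blue returns chute: push it along the chute's apron with the fingertips, without lifting it, so that it pushes the flap open, goes over the sill and drops into the catch tray behind. Then draw the fingers back out and let the flap fall fully shut. Leave everything else where it is.

Things in the scene. Friction and masses are not known exactly. Their poses are not given: they have to be found in the camera images.
- chute: Blue returns chute with aluminium apron, fixed to the worktop; 313 mm long (its x -125 to +188 mm), up to 124 wide. Origin on the worktop (z = 0) under the middle of the doorway; x runs from the robot's side through the doorway and down the chute, y left, z up; all chute sizes here are in this frame, in mm. Once past the sill it falls away in a 62 degree ramp to an open-topped catch tray.
- doorway (a point): Middle of the doorway at apron level: chute (0, 0, 80). Clear opening 92 wide, 65 high; its posts and flat hood span x -5 to +28 and reach z = 149. Straight-down fingers meet the hood; fingers leaning 20 to 40 degrees forward, tips first, can follow the packet a little way under it.
- sill (a point): Middle of the sill, the far edge of the flat apron: chute (24, 0, 80). The apron is level at z = 80 from x = -125 (front edge) to this edge. Two fixed guides, 14 high, stand along its sides from x = -124 to -12; clear between them 114 at the front, 94 at the doorway.
- tray (a point): Point on the catch tray's floor: chute (140, 0, 6). The floor runs from x = 64 (foot of the ramp) to the end wall at x = 182, which is 60 high.
- chute_flap (a joint): Yellow gravity flap with black lower edge, 86 wide, 3 thick, 25 g, on an axle at chute x = 0, 58 above the apron; lower edge 4 above the apron. 0 = hanging shut; grows in rad as the lower edge swings inward (chute +x), at most 1.4; never opens outward. No latch or spring: what pushes it opens it, it lies on whatever is under it and falls shut by its own weight.
- packet: Brown closed packet, rigid box 42 x 66 x 28 mm (its x, y, z), about 80 g. Origin at the centre of its underside. Starts flat on the apron, centre 45 to 75 mm before the doorway, 66 mm side across the chute, up to 0.25 rad askew and 10 mm off the middle. Once its middle passes the sill edge (rear face about 3 mm past the doorway) it tips and slides down into the tray by itself.
- parts_carton: Open cardboard carton of key heads, 118 x 133 x 78 mm, on the worktop. Leave alone.
- white_packet: White packet with an orange band, 45 x 68 x 30 mm, on the worktop. Leave alone.
- brass_padlock: Brass padlock lying flat, 59 x 40 x 15 mm, on the worktop. Leave alone.
- brass_cylinder: Brass lock cylinder lying on its side, 35 x 61 x 21 mm, on the worktop. Leave alone.
- yellow_driver: Screwdriver with a yellow handle, 28 x 190 x 28 mm, on the worktop. Leave alone.

How it is judged (in metres and radians):
On the way:
1. the packet, still on the apron or sill, holds the flap open in the doorway (value of joint chute_flap above 0.3 rad and x of packet in the frame of chute above -0.012 m and z of packet in the frame of chute above 0.06 m), for 0.05 s.
At the end, for the whole second after the job is handed in: The brown packet is at rest down in the chute, behind the flap (its origin 40 to 190 mm behind the doorway, within 50 mm of the middle, below 70 mm over the worktop), and the flap hangs shut (under 0.06 rad) (x of packet in the frame of chute between 0.04 and 0.19 m and y of packet in the frame of chute between -0.05 and 0.05 m and z of packet in the frame of chute below 0.07 m and linear speed of packet below 0.02 m/s and value of joint chute_flap below 0.06 rad); the robot touches nothing.
It fails at once if the brown packet is lifted more than 25 mm off the apron (z of packet in the frame of chute above 0.105 m).
It fails at once if a bystander (carton, white packet, padlock, lock cylinder or screwdriver) is moved more than 20 mm (distance of any of parts_carton, white_packet, brass_padlock, brass_cylinder, yellow_driver from where it was at the start of the episode above 0.02 m).
It also fails if it takes over 35 s, if anything falls off the work surface, if the arm or the gripper's body presses on something with over 40 N, if the wrist force passes 120 N, or if a joint passes its speed limit or range.

## Robot

A 6-joint arm with a two-finger parallel gripper is mounted at the origin on a cart in front of the work surface, level with it; the furniture and walls round the work are solid. World frame = base frame: x ahead of the robot, y to its left, z up, the work surface at z = 0. Lengths are in mm, angles in rad, forces in N, time in s.
With the tool pointing down it reaches from about 400 to 925 mm from the base axis. Payload 12.5 kg.
Tool frame: the origin (TCP) lies on the mounting face of the last link; the fingertips stand 190 mm ahead of it and the grasp point (between the pads) lies 171 mm ahead of it; z points along the fingers, y is the line along which they close (so a half turn about z gives the same grasp; the last joint's range is limited). The gripper opens to 95 mm and grips with 3 to 60 N. Pads are 20 mm wide; open, the fingers measure 119 mm over their backs; the gripper's body (75 mm by 180 mm) begins 59 mm behind the grasp point.
Start: joints at [1.049, 0.491, 1.559, -0, 1.092, -0.106], TCP at [252.428, 571.756, 404.761] pointing down, gripper open.
Joint ranges: [-3.1, 3.1], [-0.84, 2.19], [0.05, 2.79], [-1.13, 4.28], [0.06, 2.93], [-2.69, 2.69]. Speed limits (rad/s): [2.22, 2.22, 2.79, 3.14, 3.14, 3.14].

## Interface

Orientations are given as [roll, pitch, yaw] about the fixed x, y, z axes, in that order (R = Rz(yaw) Ry(pitch) Rx(roll)).
In Python, from cell import * gives the robot as it stands.
- The arm moves only by the tool arm_command, never from a script. Its argument "rows" is a list that holds one entry, the list of rows, each a list of 7 numbers: the shift along the tool's x, y, z normalised to -1 to 1, where 1 is 0.15 m, then the turn, a rotation vector about the tool's x, y, z normalised to -1 to 1, where 1 is 360 degrees, then the opening, from -1 (shut) to 1 (fully open). A call has 1 to 10 rows; each row is the pose to reach, as a shift and turn from the pose commanded when the call began, along the tool's axes at that moment, turning the shorter way round; what a row does not reach only later rows make up. A row lasts 1/12 s, in which the tool goes at most 41.7 mm and 7.16 degrees, less where a joint would pass 70% of its speed; a pose out of reach is approached as far as the arm can. A call with a number of a shift or a turn outside -1 to 1 is refused whole. A call with a gripper value outside its range is refused whole. The fingers move at their own pace and stop on an object; the grip force is fixed at half the most. Time passes only in rows, so rows that repeat a pose let the fingers close. It gives the time, the measured TCP pose, the force, the opening and the grip force at its end, in the units of the state.
- state(): the state, without advancing time (a new reading comes with each control period).
- read_camera(name): name is "scene" or "top" or "wrist"; returns (picture, depth): 400x640x3 uint8, red, green, blue; 400x640 float32, mm along the optical axis (not along the pixel's ray), 0 where there is no reading.
- get_calibration(name): a dict with "camera_matrix" (3x3 intrinsics, pixels), "position" and "orientation" of the camera in the world; the wrist camera has in their place "hand_eye" (4x4, takes a point from camera to tool coordinates, whose origin is the TCP and whose axes are the flange's). Camera axes: x right, y up, looking along -z (the intrinsics and any distortion apply to the point x, -y, -z); pixel columns grow to the right and rows downward; lengths in mm; the calibration is good to about 2 mm. A picture is of the moment at which its call begins: read the wrist's pose just before it. get_calibration takes no time and is no camera call.
- job_done(): hands the job in; it is judged then, once.
The state is a dict: "t": time; "joints": joint angles; "qvel": joint speeds; "tau": joint torques, N m; "eef_pos": TCP position; "tcp_rot": TCP orientation; "ft_force": force on the tool from outside, world axes, zero at the start; "moment": the same for the moment, N m; "opening": opening from 0.0 (shut) to 1.0 (fully open); "grip_force": force on a finger pad.
Only numpy, scipy, OpenCV 4.12 (cv2) and the standard library are available. Lean on these libraries where they do the work, as an engineer would, in place of code of your own. Each camera call takes 0.05 s, during which the arm holds its last target. There are 200 camera calls.

## Working session

There is one attempt and no reset: what is moved stays moved. The work goes in short steps, Python scripts to look and compute and a tool call to move; the robot and the scene stay as the last step left them, time stands still between calls to the robot, and variables do not carry over. Pictures are saved under pics/ and viewed, at most 11 in all, crops included, and the job is handed in when it is done.

Besides the shell and the picture viewer there is one more tool, called after "Call:" as name([rows], argument=value, ...), one row to a line, values as JSON. arm_command: Moves the arm, as the interface text tells. Its arguments: {"type":"object","properties":{"rows":{"type":"array","items":{"type":"array","items":{"type":"array","items":{"type":"number","minimum":-1,"maximum":1}}}}},"required":["rows"]}

```bash
mkdir -p pics; cat > h.py <<'E'
from cell import *
import numpy as np, cv2
from scipy.spatial.transform import Rotation as R
def cloud(name):
    s=state(); im,d=read_camera(name); c=get_calibration(name); K=np.array(c["camera_matrix"])
    v,u=np.mgrid[0:400,0:640]
    x=(u-K[0,2])/K[0,0]*d; y=(v-K[1,2])/K[1,1]*d
    P=np.stack([x,-y,-d],-1)
    if "hand_eye" in c:
        H=np.array(c["hand_eye"]); P=P@H[:3,:3].T+H[:3,3]
        P=P@R.from_euler('xyz',s["tcp_rot"]).as_matrix().T+np.array(s["eef_pos"])
    else:
        o=np.array(c["orientation"]); M=o if o.shape==(3,3) else R.from_euler('xyz',o).as_matrix()
        P=P@M.T+np.array(c["position"])
    P[d==0]=np.nan
    return im,d,P
E
python3 - <<'E'
from h import *
print(state())
for n in("scene","top"):
    im,d,P=cloud(n); c=get_calibration(n); print(c)
    cv2.imwrite(f"pics/{n}.png",im[...,::-1]); np.savez(f"{n}.npz",im=im,P=P)
E
```

```text
{'t': 0.0, 'joints': array([ 1.04942405e+00,  4.91560598e-01,  1.55946420e+00, -8.32410318e-06,
        1.09168738e+00, -1.05583841e-01]), 'qvel': array([-0.00012769,  0.00093536, -0.0001499 ,  0.00148758,  0.00034506,
       -0.00178647]), 'tau': array([ 2.35627238e-03, -6.12660527e+01, -2.58174992e+01,  6.93300529e-02,
        4.83555137e-02, -1.32298055e-04]), 'eef_pos': array([252.39688096, 571.73013412, 404.1559039 ]), 'tcp_rot': array([-3.14047859e+00, -1.10642020e-04,  2.72580800e+00]), 'ft_force': array([-0.36746659, -0.15656083,  0.33178466]), 'moment': array([-0.02742932, -0.00392427,  0.04375704]), 'grip_force': 0.0, 'opening': 0.9971386268756407}
{'camera_matrix': array([[476.01891228,   0.        , 326.27364126],
       [  0.        , 476.01891228, 198.4268217 ],
       [  0.        ,   0.        ,   1.        ]]), 'position': array([-429.33410994, -675.43951234,  864.55634903]), 'orientation': array([ 1.02309073, -0.02068744, -1.00361152])}
{'camera_matrix': array([[410.89369597,   0.        , 321.19653992],
       [  0.        , 410.89369597, 203.46626212],
       [  0.        ,   0.        ,   1.        ]]), 'position': array([ 451.6228384 ,  -56.4013473 , 1460.59644681]), 'orientation': array([ 0.09702828,  0.01185   , -1.57509548])}
```

View pics/scene.png

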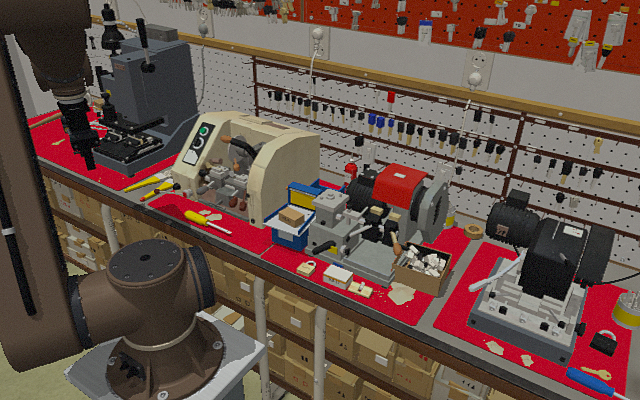

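View pics/top.png

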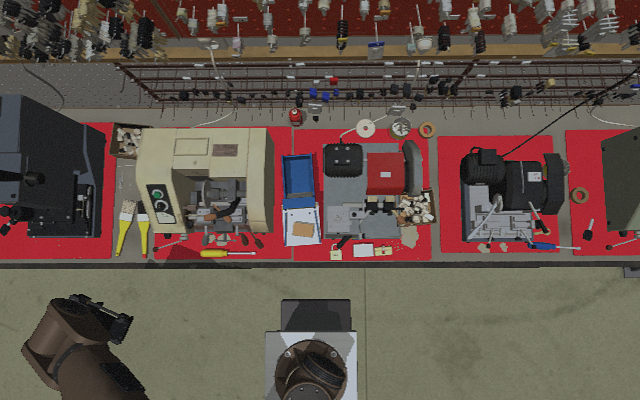

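The scene view shows the chute around (295,215), with the packet on its apron at (291,215). In the top view the packet is at (302,229), the chute runs from (300,245) up to (298,155), and machines stand on both sides.

```bash
python3 - <<'E'
import numpy as np,cv2
for n in("top","scene"):
    z=np.load(n+".npz"); im,P=z["im"],z["P"]
    hsv=cv2.cvtColor(im,cv2.COLOR_RGB2HSV); H,S,V=[hsv[...,i].astype(int) for i in range(3)]
    roi=(P[...,0]>300)&(P[...,0]<900)&(P[...,1]>-120)&(P[...,1]<180)&(P[...,2]>-20)
    Z=P[...,2]
    def show(l,m):
        m=m&roi
        if m.sum()<5: print(n,l,m.sum());return
        q=P[m]; r=cv2.minAreaRect(q[:,:2].astype(np.float32)); print(n,l,len(q),"med",np.median(q,0).round(1),"lo",np.percentile(q,1,axis=0).round(),"hi",np.percentile(q,99,axis=0).round(),"rect",np.round(r[0],1),np.round(r[1],1),round(r[2],1))
    br=(H>8)&(H<22)&(S>60)&(S<190)&(abs(Z-108)<8)&(V>80)
    k,lab,st,ce=cv2.connectedComponentsWithStats((br&roi).astype(np.uint8))
    for i in range(1,k):
        if st[i,4]>30: print(ce[i]); show("brown",lab==i)
    blue=(H>95)&(H<125)&(S>120)
    show("blue",blue); show("bluehood",blue&(abs(Z-149)<8)); 
    show("apron",(S<60)&(V>140)&(abs(Z-80)<7))
    show("yellow",(H>20)&(H<32)&(S>150)&(Z>70))
z=np.load("top.npz");cv2.imwrite("pics/c.png",cv2.resize(z["im"][140:265,260:340,::-1],None,fx=6,fy=4.8*1,interpolation=0))
P=z["P"]
for v in range(150,250,4): print(v,[int(x) for x in P[v,290:312:10].ravel()], end=";")
# tall obstacles by side near chute
Z=P[...,2]
for lo,hi in((300,420),(420,480),(480,540),(540,600),(600,700)):
    for a,b in((-300,-200),(-200,-130),(-130,-60),(-60,0),(0,60),(60,120),(120,180),(180,240),(240,320)):
        m=(P[...,0]>lo)&(P[...,0]<hi)&(P[...,1]>a)&(P[...,1]<b); print((lo,a),int(np.nanmax(Z[m])) if m.any() else None,end=" ")
    print()
E
```

```text
[302.776 229.48 ]
top brown 250 med [497.6  19.4 106.8] lo [476. -12. 101.] hi [519.  52. 113.] rect [497.7  20.1] [65.2 41.6] 83.4
top blue 1608 med [685.4  38.6  10.8] lo [490. -82.  -2.] hi [894.  90. 295.] rect [674.2   6.3] [180.9 462.8] 86.3
top bluehood 310 med [584.6  32.8 147.4] lo [566. -18. 142.] hi [601.  81. 154.] rect [583.9  31.6] [ 31.4 102.1] 4.2
top apron 875 med [520.8  30.8  79. ] lo [447. -33.  74.] hi [572.  88.  86.] rect [517.4  27. ] [139.5 123.5] 4.6
top yellow 27 med [855.1 -90.1 678.9] lo [854. -98. 377.] hi [889. 134. 724.] rect [876.7  23.2] [243.5  45.1] 89.8
[291.17488789 214.16591928]
scene brown 223 med [494.7  15.6 107.5] lo [475. -16. 100.] hi [521.  51. 111.] rect [498.9  19.1] [70.9 47.9] 81.6
scene blue 1105 med [566.3   1.7  86.5] lo [455. -97.   5.] hi [896.  90. 294.] rect [666.5 -13. ] [465.6 204.5] 2.4
scene bluehood 211 med [583.   24.2 148.5] lo [567. -22. 144.] hi [604.  79. 152.] rect [584.5  30.4] [ 36.3 107.2] 4.0
scene apron 429 med [476.3  24.1  79.9] lo [446. -38.  76.] hi [573. 172.  85.] rect [510.2  70.2] [131.3 216.3] 2.6
scene
[... 1154 characters left out ...]
246 [443, 71, 3, 443, 36, -1, 442, 0, -1];(300, -300) 32 (300, -200) 36 (300, -130) 21 (300, -60) 6 (300, 0) 6 (300, 60) 7 (300, 120) 6 (300, 180) 28 (300, 240) 29 
(420, -300) 52 (420, -200) 89 (420, -130) 91 (420, -60) 110 (420, 0) 110 (420, 60) 98 (420, 120) 118 (420, 180) 108 (420, 240) 66 
(480, -300) 109 (480, -200) 175 (480, -130) 202 (480, -60) 178 (480, 0) 113 (480, 60) 96 (480, 120) 230 (480, 180) 261 (480, 240) 274 
(540, -300) 158 (540, -200) 175 (540, -130) 192 (540, -60) 180 (540, 0) 153 (540, 60) 152 (540, 120) 257 (540, 180) 264 (540, 240) 267 
(600, -300) 244 (600, -200) 245 (600, -130) 141 (600, -60) 150 (600, 0) 149 (600, 60) 91 (600, 120) 257 (600, 180) 258 (600, 240) 257
```

View pics/c.png

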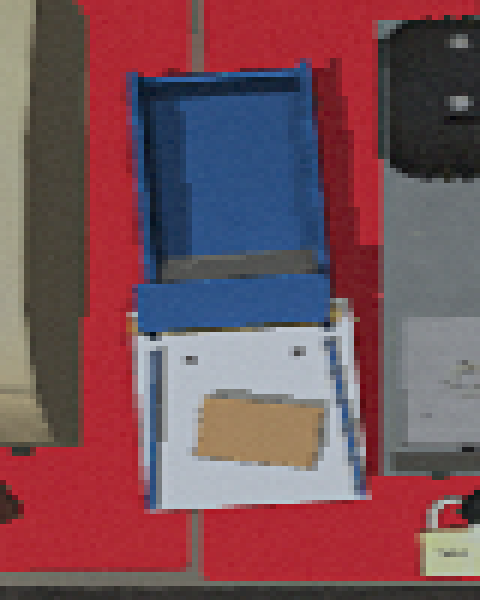

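The enlarged crop shows the packet askew on the apron, with its left end further forward. The chute is yawed about +4°, with a cream machine on the left and a grey machine on the right. I'll check side clearances for the 180 mm wide gripper body.

```bash
python3 - <<'E'
import numpy as np
Q=np.concatenate([np.load(n+".npz")["P"].reshape(-1,3) for n in("top","scene")])
print("y:",list(range(-110,170,10)))
for x in range(400,620,20):
    r=[]
    for y in range(-110,170,10):
        m=(Q[:,0]>=x)&(Q[:,0]<x+20)&(Q[:,1]>=y)&(Q[:,1]<y+10)
        r.append(int(np.percentile(Q[m,2],95)) if m.sum()>1 else -1)
    print(x,*r)
E
```

```text
y: [-110, -100, -90, -80, -70, -60, -50, -40, -30, -20, -10, 0, 10, 20, 30, 40, 50, 60, 70, 80, 90, 100, 110, 120, 130, 140, 150, 160]
400 17 18 16 17 12 3 2 3 2 2 3 2 3 3 2 3 2 1 -3 1 1 5 4 2 3 2 2 3
420 65 61 16 17 10 4 2 3 1 4 5 2 3 3 4 4 2 2 2 3 2 2 2 3 1 4 108 104
440 69 66 12 8 3 2 2 91 80 82 81 82 82 83 82 82 82 82 91 91 2 3 2 1 5 105 114 114
460 79 83 82 76 75 71 27 93 80 87 104 104 106 100 82 83 81 80 92 81 2 1 1 3 2 4 107 111
480 183 184 183 184 183 105 0 90 77 105 107 107 108 108 108 108 103 81 91 77 0 0 0 144 156 158 157 160
500 185 189 185 192 185 138 28 93 91 107 108 109 110 110 109 110 104 82 92 91 1 3 2 191 204 204 206 207
520 191 199 194 186 185 178 29 82 95 83 85 83 84 84 106 106 81 85 95 92 3 5 2 214 224 224 223 226
540 186 185 186 186 188 179 30 81 95 92 84 82 82 83 85 82 83 84 93 87 -1 3 4 227 239 239 239 240
560 186 185 188 186 186 179 34 3 146 149 149 148 149 149 149 148 150 149 149 147 82 3 3 244 253 253 252 252
580 31 34 30 31 32 31 26 3 151 151 150 151 151 150 151 151 150 151 150 151 -1 1 1 247 256 255 255 254
600 33 33 29 32 31 32 29 4 142 149 149 146 149 148 118 44 39 41 69 90 0 2 2 249 254 256 254 255
```

```bash
cat >> h.py <<'E'
O=np.array([572.6,30.4,0]); yaw=np.radians(4.3); C=np.array([[np.cos(yaw),-np.sin(yaw),0],[np.sin(yaw),np.cos(yaw),0],[0,0,1]])
TH=25
def goal(tip):  # tip centre in chute frame -> TCP pose
    Rt=C@R.from_euler('xyz',[180-TH,0,90],degrees=True).as_matrix()
    return O+C@np.array(tip)-190*Rt[:,2],Rt
def plan(tip):
    s=state(); R0=R.from_euler('xyz',s["tcp_rot"]).as_matrix(); p,Rt=goal(tip)
    print("t",s["t"],"goal",p.round(1),"tip now chute",(C.T@(s["eef_pos"]+190*R0[:,2]-O)).round(1))
    print("shift/150",(R0.T@(p-s["eef_pos"])/150).round(4),"turn/360",(R.from_matrix(R0.T@Rt).as_rotvec()/2/np.pi).round(4),"J",s["joints"].round(2))
E
python3 -c "
from h import *
plan([-125,-5,230])"
```

```text
t 0.1 goal [368.3  10.  402.2] tip now chute [-278.8  563.7  214.2]
shift/150 [-2.219  -3.1138  0.0163] turn/360 [-0.0627 -0.0374  0.1691] J [ 1.05  0.49  1.56  0.    1.09 -0.11]
```

Call:
arm_command([
  [[-0.71,-1,0,-0.0627,-0.0374,0.1691,-1],[-0.71,-1,0,-0.0627,-0.0374,0.1691,-1],[-0.71,-1,0,-0.0627,-0.0374,0.1691,-1],[-0.71,-1,0,-0.0627,-0.0374,0.1691,-1],[-0.71,-1,0,-0.0627,-0.0374,0.1691,-1],[-0.71,-1,0,-0.0627,-0.0374,0.1691,-1],[-0.71,-1,0,-0.0627,-0.0374,0.1691,-1],[-0.71,-1,0,-0.0627,-0.0374,0.1691,-1],[-0.71,-1,0,-0.0627,-0.0374,0.1691,-1],[-0.71,-1,0,-0.0627,-0.0374,0.1691,-1]],
])

```text
t: 0.93
eef_pos: [289.2, 391.4, 404.6]
tcp_rot: [2.702, -0.003, 1.639]
ft_force: [-0.1, 0.1, -0.7]
opening: 0.354
grip_force: 0.0
```

```bash
python3 -c "
from h import *
plan([-125,-5,230])"
```

```text
t 0.9333 goal [368.3  10.  402.2] tip now chute [-174.7  381.2  232.6]
shift/150 [-2.5728  0.3149  0.158 ] turn/360 [ 0.0005  0.0001 -0.0011] J [ 0.85  0.27  1.95 -0.51  0.66  1.14]
```

Call:
arm_command([
  [[-1,0.1,0.05,0,0,0,-1],[-1,0.1,0.05,0,0,0,-1],[-1,0.1,0.05,0,0,0,-1],[-1,0.1,0.05,0,0,0,-1],[-1,0.1,0.05,0,0,0,-1],[-1,0.1,0.05,0,0,0,-1]],
])

```text
t: 1.43
eef_pos: [317.5, 242.3, 404.3]
tcp_rot: [2.704, -0.001, 1.643]
ft_force: [0.8, -0.3, -0.6]
opening: 0.01
grip_force: 0.0
```

Call:
arm_command([
  [[-1,0.1,0.05,0,0,0,-1],[-1,0.1,0.05,0,0,0,-1],[-1,0.1,0.05,0,0,0,-1],[-1,0.1,0.05,0,0,0,-1],[-1,0.1,0.05,0,0,0,-1],[-1,0.1,0.05,0,0,0,-1]],
])

```text
t: 1.93
eef_pos: [345.7, 94.1, 403.6]
tcp_rot: [2.705, -0.001, 1.643]
ft_force: [-0.3, 0.6, -0.2]
opening: 0.008
grip_force: 0.0
```

```bash
python3 -c "
from h import *
plan([-125,-5,200])"
```

```text
t 1.9333 goal [368.3  10.  372.2] tip now chute [-141.    80.5  231.4]
shift/150 [-0.5701  0.0108  0.2349] turn/360 [ 0.0001 -0.     -0.0005] J [ 0.08  0.07  2.23 -0.01  0.41  0.01]
```

Call:
arm_command([
  [[-0.57,0.01,0.235,0,0,0,-1],[-0.57,0.01,0.235,0,0,0,-1],[-0.57,0.01,0.235,0,0,0,-1],[-0.57,0.01,0.235,0,0,0,-1],[-0.57,0.01,0.235,0,0,0,-1]],
])

```text
t: 2.35
eef_pos: [368.3, 11.1, 371.6]
tcp_rot: [2.706, -0.002, 1.644]
ft_force: [0.1, 0.1, -0.5]
opening: 0.008
grip_force: 0.0
```

```bash
python3 - <<'E'
from h import *
im,d,P=cloud("wrist"); cv2.imwrite("pics/w1.png",im[...,::-1]); np.savez("w1.npz",im=im,P=P)
plan([-125,-5,92])
E
```

```text
t 2.4 goal [368.3  10.  264.2] tip now chute [-125.2   -3.   199.7]
shift/150 [-0.0129 -0.3025  0.6515] turn/360 [-0.0001 -0.0003 -0.0003] J [-0.17  0.14  2.26  0.32  0.34 -0.53]
```

View pics/w1.png

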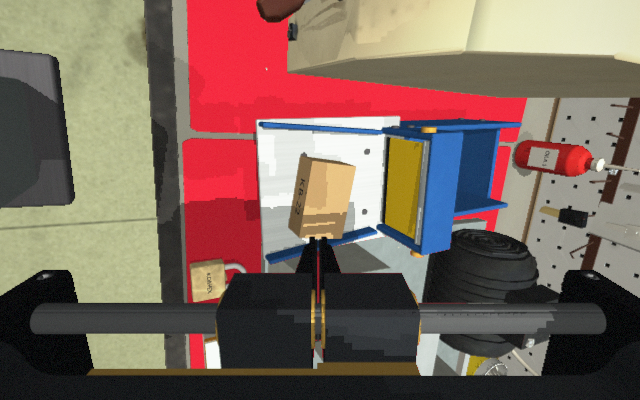

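The wrist view shows the packet's top at (322,198), the apron from (258,190) to (395,180), the yellow flap at (405,190) and the fingertips at (318,240).

```bash
python3 - <<'E'
from h import *
z=np.load("w1.npz"); im,P=z["im"],z["P"]
hsv=cv2.cvtColor(im,cv2.COLOR_RGB2HSV); H,S,V=[hsv[...,i].astype(int) for i in range(3)]
Q=(P-O)@C  # chute frame
roi=(Q[...,0]>-160)&(Q[...,0]<60)&(abs(Q[...,1])<80)
def show(l,m):
    q=Q[m&roi]; r=cv2.minAreaRect(q[:,:2].astype(np.float32)); print(l,len(q),np.median(q,0).round(1),np.percentile(q,1,axis=0).round(1),np.percentile(q,99,axis=0).round(1),np.round(r[0],1),np.round(r[1],1),round(r[2],1))
Z=Q[...,2]
m=((H>5)&(H<25)&(S>50)&(abs(Z-108)<4)&roi).astype(np.uint8)
m=cv2.morphologyEx(m,cv2.MORPH_OPEN,np.ones((3,3)))
show("packet",m>0)
show("apron",(S<60)&(V>150)&(abs(Z-80)<5)); show("hood",(H>95)&(H<125)&(S>120)&(abs(Z-149)<4)); show("flap",(H>20)&(H<32)&(S>150)&(Z>85)&(Z<135))
E
```

```text
packet 3855 [-72.2  -1.9 107.6] [-97.9 -37.6 104.6] [  0.5  36.2 111.1] [-48.7   2.4] [ 85.1 101.3] 88.3
apron 10065 [-71.8  22.7  79.6] [-123.   -56.6   78. ] [ 6.7 62.5 81.2] [-52.6   1.1] [123.9 142.7] 89.8
hood 3691 [ 10.6   5.8 148.6] [ -4.1 -49.1 146.3] [ 28.4  52.2 149.8] [12.5  1.1] [ 34.4 103.4] 0.1
flap 2920 [-1.000e-01  3.900e+00  1.136e+02] [ -1.2 -40.3  89.6] [  1.   43.1 133.7] [-0.2  1.1] [85.7  3.6] 89.2
```

Call:
arm_command([
  [[0,-0.3,0.65,0,0,0,-1],[0,-0.3,0.65,0,0,0,-1],[0,-0.3,0.65,0,0,0,-1],[0,-0.3,0.65,0,0,0,-1],[0,-0.3,0.65,0,0,0,-1],[0,-0.3,0.65,0,0,0,-1]],
])

```text
t: 2.9
eef_pos: [371.6, 15.9, 294.7]
tcp_rot: [2.677, -0.035, 1.666]
ft_force: [0.9, 0.6, -0.3]
opening: 0.003
grip_force: 0.0
```

```bash
python3 - <<'E'
from h import *
im,d,P=cloud("wrist"); cv2.imwrite("pics/w2.png",im[...,::-1]); print(state()["ft_force"])
plan([-50,-3,92])
plan([-8,-3,92])
E
```

```text
[-0.0217047   0.67733972 -0.34185785]
t 2.95 goal [442.9  17.6 264.2] tip now chute [-116.7    8.1  124. ]
shift/150 [-0.0398  0.3368  0.3881] turn/360 [ 0.0044 -0.0064  0.0005] J [-0.17  0.32  2.36  1.44  0.15 -1.66]
t 2.95 goal [484.8  20.8 264.2] tip now chute [-116.7    8.1  124. ]
shift/150 [-0.0454  0.5872  0.5132] turn/360 [ 0.0044 -0.0064  0.0005] J [-0.17  0.32  2.36  1.44  0.15 -1.66]
```

View pics/w2.png

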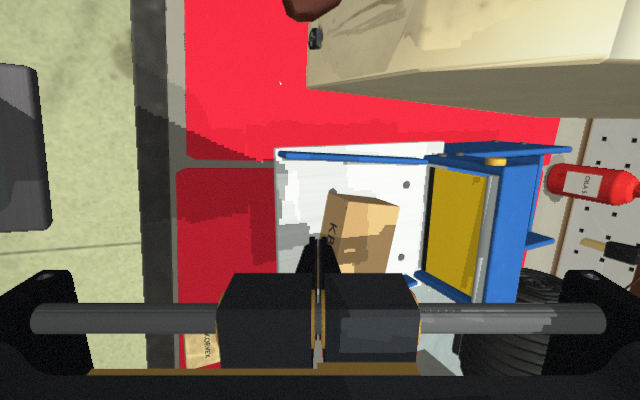

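The steep lean this close to the base drives the wrist near its singularity. I'll rise, reduce the lean for the start of the push, and increase it further out.

```bash
python3 - <<'E'
import h
from h import *
h.TH=5
plan([-126,-3,180])
E
```

```text
t 2.95 goal [430.7  16.7 369.3] tip now chute [-116.7    8.1  124. ]
shift/150 [-0.0137  0.577  -0.2745] turn/360 [ 0.0599 -0.0063  0.0016] J [-0.17  0.32  2.36  1.44  0.15 -1.66]
```

Call:
arm_command([
  [[0,0.13,-0.28,0,0,0,-1],[-0.01,0.58,-0.275,0.06,-0.006,0.002,-1],[-0.01,0.58,-0.275,0.06,-0.006,0.002,-1],[-0.01,0.58,-0.275,0.06,-0.006,0.002,-1],[-0.01,0.58,-0.275,0.06,-0.006,0.002,-1],[-0.01,0.58,-0.275,0.06,-0.006,0.002,-1],[-0.01,0.58,-0.275,0.06,-0.006,0.002,-1],[-0.01,0.58,-0.275,0.06,-0.006,0.002,-1],[-0.01,0.58,-0.275,0.06,-0.006,0.002,-1]],
])

```text
t: 3.7
eef_pos: [431.5, 16.6, 371.8]
tcp_rot: [3.058, 0.007, 1.64]
ft_force: [-0.5, 0.3, 0.1]
opening: 0.005
grip_force: 0.0
```

```bash
python3 - <<'E'
import h
from h import *
h.TH=5
plan([-126,-3,92])
E
```

```text
t 3.7 goal [430.7  16.7 281.3] tip now chute [-126.    -4.6  182.4]
shift/150 [ 0.0054 -0.0556  0.6008] turn/360 [-0.0007  0.0012 -0.0009] J [-0.12  0.26  2.06  0.01  0.74 -0.19]
```

Call:
arm_command([
  [[0,-0.055,0.6,0,0,0,-1],[0,-0.055,0.6,0,0,0,-1],[0,-0.055,0.6,0,0,0,-1],[0,-0.055,0.6,0,0,0,-1],[0,-0.055,0.6,0,0,0,-1]],
])

```text
t: 4.12
eef_pos: [430.8, 16.0, 280.9]
tcp_rot: [3.055, -0.001, 1.642]
ft_force: [0.3, 0.2, 0.4]
opening: 0.006
grip_force: 0.0
```

```bash
python3 - <<'E'
import h
from h import *
for t,tip in((5,[-126,-3,92]),(12,[-85,-3,92]),(18,[-50,-2,92]),(25,[-25,-2,92]),(28,[-8,-2,92])):
    h.TH=t; plan(tip)
im,d,P=cloud("wrist"); np.savez("w3.npz",im=im,P=P); cv2.imwrite("pics/w3.png",im[...,::-1])
E
```

```text
t 4.1167 goal [430.7  16.7 281.3] tip now chute [-126.1   -3.6   91.6]
shift/150 [ 0.005   0.     -0.0024] turn/360 [-0.0001 -0.0001 -0.0007] J [-0.12  0.42  2.17  0.04  0.48 -0.22]
t 4.1167 goal [448.7  18.1 277.8] tip now chute [-126.1   -3.6   91.6]
shift/150 [0.0055 0.118  0.0308] turn/360 [-0.0195 -0.     -0.0007] J [-0.12  0.42  2.17  0.04  0.48 -0.22]
t 4.1167 goal [464.3  20.3 272.7] tip now chute [-126.1   -3.6   91.6]
shift/150 [0.0126 0.2198 0.0741] turn/360 [-0.0362 -0.     -0.0007] J [-0.12  0.42  2.17  0.04  0.48 -0.22]
t 4.1167 goal [467.7  20.5 264.2] tip now chute [-126.1   -3.6   91.6]
shift/150 [0.0126 0.2376 0.1325] turn/360 [-0.0556  0.     -0.0007] J [-0.12  0.42  2.17  0.04  0.48 -0.22]
t 4.1167 goal [475.8  21.1 259.8] tip now chute [-126.1   -3.6   91.6]
shift/150 [0.0129 0.2888 0.1667] turn/360 [-0.064   0.     -0.0007] J [-0.12  0.42  2.17  0.04  0.48 -0.22]
```

View pics/w3.png

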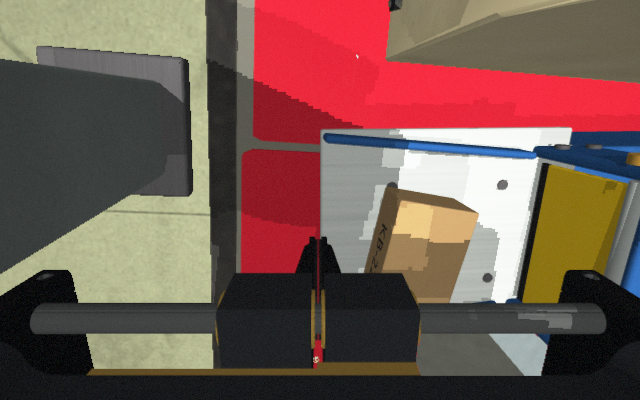

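The wrist view shows the fingertips on the apron's front edge at (318,245), behind the skewed packet at (425,245). Now I'll push slowly.

Call:
arm_command([
  [[0.001,0.02,0.005,-0.003,0,0,-1],[0.002,0.04,0.01,-0.0065,0,0,-1],[0.003,0.06,0.016,-0.01,0,0,-1],[0.004,0.08,0.021,-0.013,0,0,-1],[0.005,0.1,0.026,-0.0165,0,0,-1],[0.005,0.118,0.031,-0.0195,0,0,-1],[0.005,0.118,0.031,-0.0195,0,0,-1]],
])

```text
t: 4.75
eef_pos: [448.9, 17.5, 276.9]
tcp_rot: [2.931, -0.001, 1.641]
ft_force: [-1.0, -0.0, 0.2]
opening: 0.006
grip_force: 0.0
```

```bash
cat >> h.py <<'E'
def pk(n):
    im,d,P=cloud(n); Q=(P-O)@C
    hsv=cv2.cvtColor(im,cv2.COLOR_RGB2HSV); H,S,V=[hsv[...,i].astype(int) for i in range(3)]
    m=((H>8)&(H<22)&(S>60)&(S<190)&(abs(Q[...,2]-108)<7)&(V>80)&(Q[...,0]>-130)&(Q[...,0]<-6)&(abs(Q[...,1])<50)).astype(np.uint8)
    k,lab,st,ce=cv2.connectedComponentsWithStats(m)
    if k<2: print("no packet");return im
    q=Q[lab==1+np.argmax(st[1:,4])]; r=cv2.minAreaRect(q[:,:2].astype(np.float32)); print(n,"packet chute",len(q),np.round(r[0],1),np.round(r[1],1),round(r[2],1))
    return im
E
python3 - <<'E'
import h
from h import *
pk("scene"); pk("top"); print(state()["ft_force"])
for t,tip in((18,[-50,-2,92]),(25,[-25,-2,92]),(28,[-8,-2,92])):
    h.TH=t; plan(tip)
E
```

```text
scene packet chute 112 [-57.6 -23.4] [56.8 35.2] 31.5
top packet chute 95 [-61.6   3.5] [34.3 28.6] 88.7
[-0.0409417  -0.30275247 -0.66126734]
t 4.85 goal [464.3  20.3 272.7] tip now chute [-85.4  -3.5  91. ]
shift/150 [0.0108 0.0986 0.0492] turn/360 [-0.0168  0.     -0.0008] J [-0.12  0.43  2.15  0.11  0.35 -0.29]
t 4.85 goal [467.7  20.5 264.2] tip now chute [-85.4  -3.5  91. ]
shift/150 [0.0108 0.1092 0.1094] turn/360 [-0.0363  0.0001 -0.0008] J [-0.12  0.43  2.15  0.11  0.35 -0.29]
t 4.85 goal [475.8  21.1 259.8] tip now chute [-85.4  -3.5  91. ]
shift/150 [0.011  0.1559 0.1495] turn/360 [-0.0446  0.0001 -0.0008] J [-0.12  0.43  2.15  0.11  0.35 -0.29]
```

```bash
python3 - <<'E'
import h
from h import *
for t,tip in((15,[-55,-3,92]),(18,[-40,-3,92])):
    h.TH=t; plan(tip)
cv2.imwrite("pics/w4.png",pk("wrist")[...,::-1])
E
```

```text
t 4.85 goal [468.9  19.6 275.5] tip now chute [-85.4  -3.5  91. ]
shift/150 [0.0043 0.1321 0.0371] turn/360 [-0.0085  0.     -0.0008] J [-0.12  0.43  2.15  0.11  0.35 -0.29]
t 4.85 goal [474.4  20.  272.7] tip now chute [-85.4  -3.5  91. ]
shift/150 [0.0044 0.1639 0.063 ] turn/360 [-0.0168  0.     -0.0008] J [-0.12  0.43  2.15  0.11  0.35 -0.29]
wrist packet chute 4224 [-57.4   6.7] [51.2 42.5] 87.3
```

View pics/w4.png

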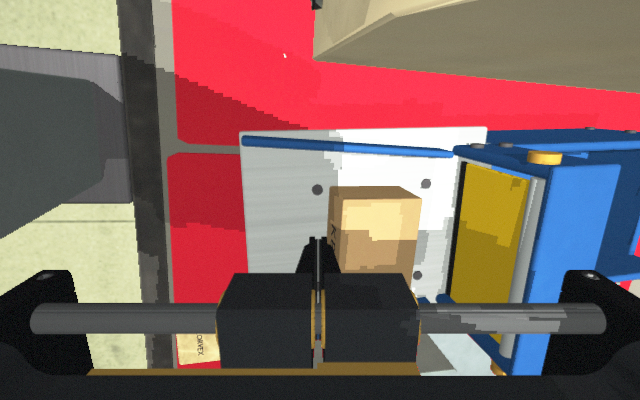

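The packet has squared up against the fingertips: its top spans (330-420,190+) and it's heading straight for the flap. Carrying on.

Call:
arm_command([
  [[0.001,0.027,0.008,-0.002,0,0,-1],[0.002,0.053,0.015,-0.0035,0,0,-1],[0.003,0.079,0.022,-0.005,0,0,-1],[0.004,0.106,0.03,-0.007,0,0,-1],[0.004,0.132,0.037,-0.0085,0,0,-1],[0.004,0.148,0.05,-0.0125,0,0,-1],[0.004,0.164,0.063,-0.0168,0,0,-1],[0.004,0.164,0.063,-0.0168,0,0,-1]],
])

```text
t: 5.57
eef_pos: [474.9, 20.0, 272.6]
tcp_rot: [2.826, -0.001, 1.641]
ft_force: [0.2, -0.3, 0.4]
opening: 0.003
grip_force: 0.0
```

```bash
python3 - <<'E'
import h
from h import *
print(state()["ft_force"])
for t,tip in((21,[-22,-2,92]),(22,[-12,-2,92]),(23,[-4,-2,92])):
    h.TH=t; plan(tip)
cv2.imwrite("pics/w5.png",pk("wrist")[...,::-1])
E
```

```text
[ 0.19341494 -0.25416678  0.43342409]
t 5.5667 goal [482.9  21.7 269.4] tip now chute [-39.2  -3.2  92. ]
shift/150 [0.0074 0.0447 0.0371] turn/360 [-0.0081  0.0001 -0.0008] J [-0.11  0.46  2.12  0.22  0.26 -0.38]
t 5.5667 goal [489.8  22.2 268.2] tip now chute [-39.2  -3.2  92. ]
shift/150 [0.0076 0.086  0.0591] turn/360 [-0.0108  0.0001 -0.0008] J [-0.11  0.46  2.12  0.22  0.26 -0.38]
t 5.5667 goal [494.7  22.5 266.9] tip now chute [-39.2  -3.2  92. ]
shift/150 [0.0078 0.1147 0.0774] turn/360 [-0.0136  0.0001 -0.0008] J [-0.11  0.46  2.12  0.22  0.26 -0.38]
wrist packet chute 3090 [-20.4  11.3] [28.7 44.4] 0.0
```

View pics/w5.png

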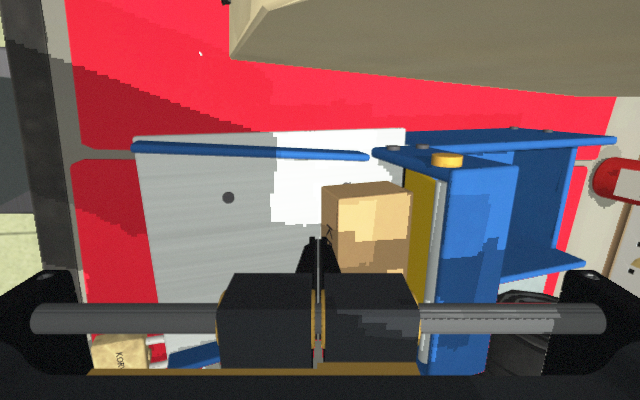

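The packet touches the flap squarely at (412,230). Next is the push through the doorway.

Call:
arm_command([
  [[0.002,0.015,0.012,-0.003,0,0,-1],[0.004,0.03,0.024,-0.0055,0,0,-1],[0.007,0.045,0.037,-0.008,0,0,-1],[0.007,0.065,0.048,-0.0095,0,0,-1],[0.007,0.086,0.059,-0.0108,0,0,-1],[0.007,0.086,0.059,-0.0108,0,0,-1]],
])

```text
t: 6.12
eef_pos: [489.8, 22.1, 268.3]
tcp_rot: [2.759, -0.001, 1.641]
ft_force: [-0.3, -0.7, -0.0]
opening: 0.008
grip_force: 0.0
```

```bash
python3 - <<'E'
import h
from h import *
print(state()["ft_force"])
for t,tip in((23,[-4,-2,92]),(24,[3,-2,92])):
    h.TH=t; plan(tip)
E
```

```text
[-0.27944312 -0.70293712 -0.01370955]
t 6.1167 goal [494.7  22.5 266.9] tip now chute [-12.3  -2.3  92.1]
shift/150 [0.0008 0.027  0.0212] turn/360 [-0.003   0.0001 -0.0008] J [-0.1   0.49  2.1   0.34  0.19 -0.5 ]
t 6.1167 goal [498.7  22.8 265.6] tip now chute [-12.3  -2.3  92.1]
shift/150 [0.0009 0.0482 0.0392] turn/360 [-0.0058  0.0001 -0.0007] J [-0.1   0.49  2.1   0.34  0.19 -0.5 ]
```

Call:
arm_command([
  [[0,0.02,0.008,0,0,0,-1],[0,0.04,0.016,0,0,0,-1],[0,0.06,0.024,0,0,0,-1],[0,0.07,0.028,0,0,0,-1],[0,0.07,0.028,0,0,0,-1],[0,0.07,0.028,0,0,0,-1]],
])

```text
t: 6.62
eef_pos: [500.6, 22.9, 268.3]
tcp_rot: [2.759, -0.001, 1.641]
ft_force: [-1.0, -0.2, -0.2]
opening: 0.003
grip_force: 0.0
```

```bash
python3 - <<'E'
import h
from h import *
print(state()["ft_force"]); h.TH=22; plan([-60,-2,92])
a,_,P=cloud("top"); b,_,_=cloud("wrist")
cv2.imwrite("pics/c6.png",np.vstack([b[100:],cv2.resize(a[140:265,200:400],(640,300),interpolation=0)])[...,::-1])
E
```

```text
[-1.01781571 -0.22299266 -0.16993634]
t 6.6167 goal [441.9  18.6 268.2] tip now chute [-1.5 -2.3 92. ]
shift/150 [-0.001  -0.3644 -0.1452] turn/360 [-0.0003  0.0001 -0.0008] J [-0.1   0.5   2.07  0.31  0.21 -0.46]
```

View pics/c6.png

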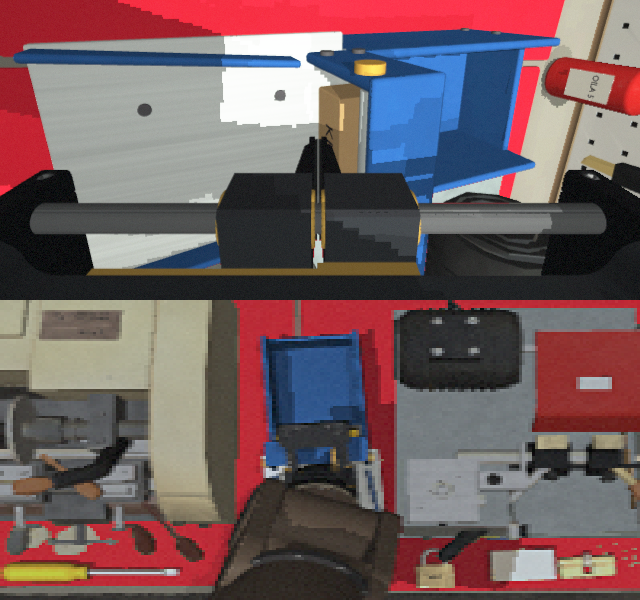

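The packet is now partly under the hood with the flap lying on it: its rear face shows at (340,130) in the wrist part, and the tray is still empty. It needs a few more mm, with a bit more lean to clear the hood.

```bash
python3 - <<'E'
import h
from h import *
for t,x in((25,2),(27,6)):
    h.TH=t; plan([x,-2,91])
E
```

```text
t 6.7167 goal [494.7  22.5 263.2] tip now chute [-1.6 -2.3 92.1]
shift/150 [ 0.0006 -0.0491  0.0176] turn/360 [-0.0086  0.0002 -0.0008] J [-0.1   0.5   2.07  0.31  0.21 -0.46]
t 6.7167 goal [492.7  22.4 260.3] tip now chute [-1.6 -2.3 92.1]
shift/150 [ 0.0005 -0.0684  0.0307] turn/360 [-0.0142  0.0002 -0.0007] J [-0.1   0.5   2.07  0.31  0.21 -0.46]
```

Call:
arm_command([
  [[0,-0.025,0.009,-0.0043,0,0,-1],[0,-0.049,0.018,-0.0086,0,0,-1],[0,-0.059,0.024,-0.0114,0,0,-1],[0,-0.068,0.031,-0.0142,0,0,-1],[0,-0.068,0.031,-0.0142,0,0,-1],[0,-0.068,0.031,-0.0142,0,0,-1]],
])

```text
t: 7.22
eef_pos: [492.8, 22.3, 260.2]
tcp_rot: [2.671, -0.001, 1.641]
ft_force: [0.6, -0.3, 0.4]
opening: 0.005
grip_force: 0.0
```

```bash
python3 - <<'E'
import h
from h import *
print(state()["ft_force"]); h.TH=27; plan([9,-2,91]); h.TH=22; plan([-60,-2,95])
im,_,P=cloud("wrist"); Q=(P-O)@C
hsv=cv2.cvtColor(im,cv2.COLOR_RGB2HSV); H,S,V=[hsv[...,i].astype(int) for i in range(3)]
for l,lo,hi in(("apron side",-90,30),("tray",30,190)):
    m=(H>5)&(H<24)&(S>50)&(S<190)&(V>70)&(Q[...,0]>lo)&(Q[...,0]<hi)&(abs(Q[...,1])<48)&(Q[...,2]>3)&(Q[...,2]<112)
    q=Q[m]; print(l,len(q), np.percentile(q,[5,50,95],axis=0).round() if len(q)>5 else "")
cv2.imwrite("pics/w7.png",im[...,::-1])
E
```

```text
[ 0.5912682  -0.26006981  0.4396893 ]
t 7.2167 goal [495.7  22.6 260.3] tip now chute [ 6.  -2.3 90.9]
shift/150 [0.0006 0.0177 0.0087] turn/360 [-0.0001  0.0002 -0.0008] J [-0.1   0.5   2.11  0.93  0.1  -1.08]
t 7.2167 goal [441.9  18.6 271.2] tip now chute [ 6.  -2.3 90.9]
shift/150 [-0.0011 -0.2698 -0.219 ] turn/360 [ 0.0138  0.0002 -0.0008] J [-0.1   0.5   2.11  0.93  0.1  -1.08]
apron side 16 [[ 9. 11. 89.]
 [11. 27. 90.]
 [11. 39. 96.]]
tray 98 [[ 90.  34.  37.]
 [ 96.  36.  46.]
 [102.  37.  49.]]
```

View pics/w7.png

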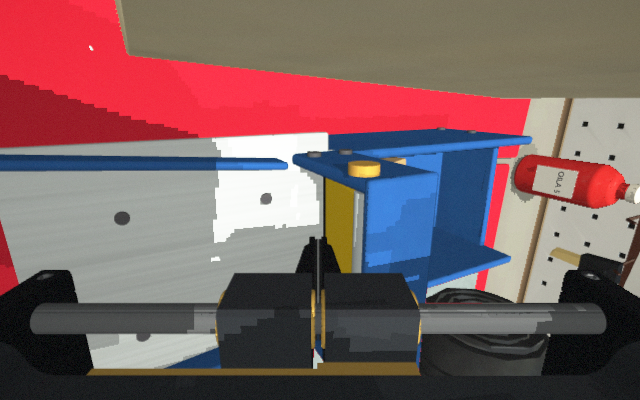

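The packet has dropped into the tray, with its brown edge showing at (397,160), and the fingers rest in the doorway at (318,260). Drawing back.

Call:
arm_command([
  [[0,-0.054,-0.044,0.0028,0,0,-1],[0,-0.108,-0.088,0.0055,0,0,-1],[0,-0.162,-0.132,0.0083,0,0,-1],[0,-0.216,-0.176,0.011,0,0,-1],[0,-0.27,-0.219,0.0138,0,0,-1],[0,-0.27,-0.219,0.0138,0,0,-1],[0,-0.27,-0.219,0.0138,0,0,-1]],
])

```text
t: 7.85
eef_pos: [442.2, 18.7, 271.4]
tcp_rot: [2.756, -0.001, 1.641]
ft_force: [1.2, -0.2, -1.2]
opening: 0.003
grip_force: 0.0
```

```bash
python3 - <<'E'
import h
from h import *
print(state()["ft_force"]); h.TH=8; plan([-85,-2,200])
E
```

```text
[ 1.16362389 -0.23783903 -1.15834635]
t 7.85 goal [461.6  20.  388.2] tip now chute [-59.5  -2.2  95.4]
shift/150 [ 6.000e-04  4.129e-01 -6.723e-01] turn/360 [ 0.0391  0.0001 -0.0008] J [-0.12  0.44  2.21  0.54  0.14 -0.71]
```

Call:
arm_command([
  [[0,0.04,-0.2,0.01,0,0,-1],[0,0.14,-0.37,0.02,0,0,-1],[0,0.28,-0.52,0.03,0,0,-1],[0,0.41,-0.67,0.039,0,0,-1],[0,0.41,-0.67,0.039,0,0,-1],[0,0.41,-0.67,0.039,0,0,-1],[0,0.41,-0.67,0.039,0,0,-1]],
])

```text
t: 8.43
eef_pos: [461.2, 20.0, 386.7]
tcp_rot: [3.001, -0.001, 1.641]
ft_force: [-0.8, 0.1, -1.1]
opening: 0.003
grip_force: 0.0
```

```bash
python3 - <<'E'
from h import *
for n in("wrist","scene","top"):
    im,_,P=cloud(n); Q=(P-O)@C
    hsv=cv2.cvtColor(im,cv2.COLOR_RGB2HSV); H,S,V=[hsv[...,i].astype(int) for i in range(3)]
    b=(Q[...,0]<186)&(abs(Q[...,1])<48)&(Q[...,2]>3)&(Q[...,2]<135)
    m=(H>5)&(H<20)&(S>50)&(S<190)&(V>70)&(Q[...,0]>30)&b; f=(H>20)&(H<32)&(S>150)&(abs(Q[...,0])<60)&b
    for l,k in(("brown",m),("flap",f)):
        q=Q[k]; print(n,l,len(q), np.percentile(q,[2,50,98],axis=0).round(1).tolist() if len(q)>5 else "")
    if n=="wrist": w=im
    if n=="top": cv2.imwrite("pics/c8.png",np.vstack([w[:280],cv2.resize(im[140:265,200:400],(640,300),interpolation=0)])[...,::-1])
print(state()["qvel"].round(3),state()["eef_pos"])
E
```

```text
wrist brown 1593 [[102.2, -25.4, 27.2], [118.3, 7.5, 33.6], [137.1, 38.9, 35.1]]
wrist flap 2152 [[-0.7, -38.9, 90.2], [-0.1, 4.6, 113.2], [0.6, 43.0, 131.6]]
scene brown 0 
scene flap 289 [[-4.1, -39.6, 88.7], [0.2, 1.3, 111.0], [4.8, 39.9, 133.9]]
top brown 222 [[94.0, -25.6, 24.8], [113.8, 5.4, 32.4], [135.8, 36.5, 38.5]]
top flap 0 
[ 0.    -0.001 -0.005 -0.001  0.008  0.   ] [461.08089009  19.96219937 386.12400426]
```

View pics/c8.png

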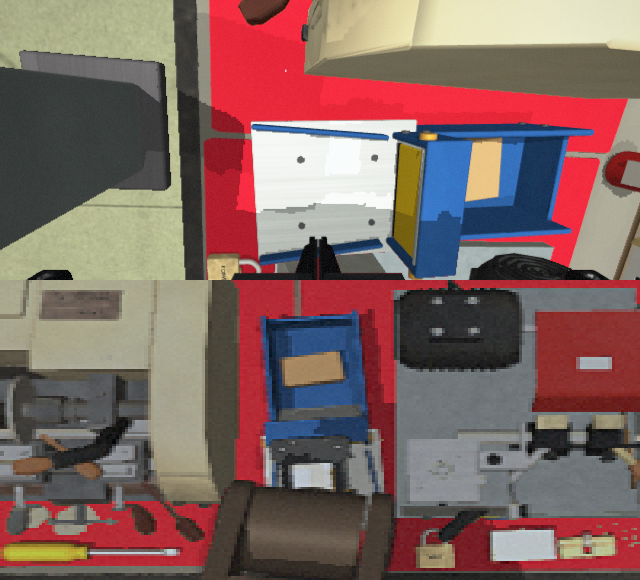

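The packet lies flat in the tray, with its top at (312,370) in the lower part. The flap hangs vertical at chute x = 0, at (408,190) in the upper part. The arm is clear and the padlock, white packet and lock cylinder are undisturbed. Handing in.

```bash
python3 -c "
from cell import *
print(job_done())"
```

```text
the job is handed in; nothing more can be done
None
```

The brown packet is lying in the catch tray, the flap is hanging shut and the arm is clear. I handed the job in after about 9 s of robot time; the hand-in returned no verdict.

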